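# Third hand at the leaf jig: hold a bronze block against its sprung stop

## Task

Gently lower the open leaf of the grey drilling jig until it lies fully down on its rests. Then push the near, open end of the bronze block along the nest, up against the sprung stop, and keep pressing with about 10 N so that the gauge pointer stands in the middle of the green zone and never reaches the red one. Hold it steady there for at least two seconds and finish while still holding, so that I can fasten it; leave the screwdriver, cup, timer and marker where they are.

Things in the scene. Friction and masses are not known exactly. Their poses are not given: they have to be found in the camera images.
- jig: Grey leaf jig, fixed. Origin on its underside, on the nest's middle line; x runs along the nest from its open end to stop and hinge; z up. Base x -85..+95, y -62..+62, 12 mm thick; its top is the nest floor. Rails 8 mm high above it, x -72..+68, leave a nest 64 mm wide, open at -x. White gauge ledge on the +y side (x 25..69, y 48..60) with a green zone and, beyond it, a red one.
- bronze_block: Bronze block 84 x 60 x 10 mm, 0.3 to 0.5 kg, loose and flat in the nest. Origin at the centre of its underside; y is its 84 mm length and lies along the nest (either way round). Its near end, 42 mm from the origin, sticks out of the lowered leaf (30 mm or more): push there with closed fingers just above the nest floor.
- stop_face (a point): Centre of the stop's face that the block's far end meets, 5 mm above the nest floor; moves with the stop, and its axes are parallel to the jig's. With the stop at rest it is at x = +30 mm of the jig.
- stop (a joint): Travel of the sprung stop in m along the jig's +x: 0 at rest, 0.022 at most. Spring 1000 N/m, no preload: 0.010 is 10 N. A bar from the stop over the rail ends in a black pointer on the gauge ledge; it enters the green zone at 0.006, is in its middle at 0.010, leaves it at 0.014, and enters the red zone at 0.0185.
- leaf (a joint): Angle of the leaf in rad: 0 = level, fully down on its rests (a firm stop); 0.7 to 1.1 at the start, 1.3 at most. It stays where it is left (friction 0.12 N m, leaf 0.15 kg): 2 to 4 N down on its blue bar moves it. When down it clears the block by 4 mm.
- leaf_hinge (a point): Middle of the leaf's hinge line, which runs along the jig's y, at x = +80 mm, z = 29 mm of the jig.
- leaf_bar (a point): Centre of the blue bar, 12 mm thick, 60 mm long along the jig's y, at the free edge of the leaf (aluminium plate 70 mm wide, 6 mm thick, two brass bushings), 88 mm from the hinge line; moves with the leaf. With the leaf down it is at x = -8 mm, z = 32 mm of the jig.
- screwdriver: Bystander: yellow-handled screwdriver 185 mm long, loose on the bench.
- steel_cup: Bystander: steel cup, 70 mm across, 85 mm high, standing loose on the bench.
- timer: Bystander: white timer 62 x 68 x 21 mm, loose on the bench.
- marker: Bystander: blue and black marker pen 132 mm long, loose on the bench.
Not all that is in view belongs to the job. There is more than one size of the bronze_block; the job needs the smaller.

How it is judged (in metres and radians):
On the way, in this order (a step that is already met when the one before it is completed fails the run):
1. the leaf is down on its rests (value of joint leaf below 0.06 rad and value of joint stop below 0.003 m), for 0.2 s.
2. the block is held against the stop with the pointer in the green for two seconds (value of joint stop between 0.006 and 0.014 m and x of bronze_block in the frame of stop_face between -0.0455 and -0.038 m and angle between the y axis of bronze_block and the x axis of jig, either way round below 0.07 rad and angle between bronze_block's own z axis and vertical below 0.06 rad and value of joint leaf below 0.06 rad), for 2 s.
At the end, for the whole second after the job is handed in: The leaf is down (under 0.06 rad); the robot still pushes the bronze block (over 3 N), which lies flat (within 0.06 rad) and in line in the nest (within 0.07 rad), at rest, its far end against the stop; the stop is pressed in by 6 to 14 mm, that is 6 to 14 N, pointer in the green (all of step 2 and contact force between any of the fingers, the arm and bronze_block above 3 N and linear speed of bronze_block below 0.01 m/s); the arm keeps its last pose, push and grip.
It fails at once if the stop is driven into the red zone (18.5 mm) (value of joint stop above 0.0185 m).
It fails at once if the leaf is slammed (faster than 2 rad/s) (velocity of joint leaf below -2 rad/s or velocity of joint leaf above 2 rad/s).
It fails at once if a bystander is moved by more than 20 mm (distance of any of screwdriver, steel_cup, timer, marker from where it was at the start of the episode above 0.02 m).
It also fails if it takes over 51 s, if anything falls off the work surface, if the arm or the gripper's body presses on something with over 40 N, if the wrist force passes 120 N, or if a joint passes its speed limit or range.

## Robot

A 6-joint arm with a two-finger parallel gripper is mounted at the origin on a cart in front of the work surface, level with it; the furniture and walls round the work are solid. World frame = base frame: x ahead of the robot, y to its left, z up, the work surface at z = 0. Lengths are in mm, angles in rad, forces in N, time in s.
With the tool pointing down it reaches from about 350 to 775 mm from the base axis. Payload 7.3 kg.
Tool frame: the origin (TCP) lies on the centre line of the jaws, within the pads' length; the fingertips stand 22 mm ahead of it and the grasp point (between the pads) lies 3 mm ahead of it; z points along the fingers, y is the direction in which the jaws open and shut (so a half turn about z gives the same grasp; the last joint's range is limited). The gripper opens to 92 mm and grips with 3 to 60 N. Pads are 19 mm wide; open, the fingers measure 130 mm over their backs; the gripper's body (75 mm by 190 mm) begins 47 mm behind the grasp point.
Start: joints at [0.99, 0.342, 1.524, -0, 1.275, -0.146], TCP at [221.133, 476.176, 248.741] pointing down, gripper open.
Joint ranges: [-2.53, 2.53], [-0.77, 2.02], [0.04, 2.7], [-1, 4.14], [0.28, 2.66], [-3.11, 3.11]. Speed limits (rad/s): [2.57, 2.57, 3.14, 3.14, 3.14, 3.14].

## Interface

Orientations are given as [roll, pitch, yaw] about the fixed x, y, z axes, in that order (R = Rz(yaw) Ry(pitch) Rx(roll)).
In Python, from plant import get_obs, capture, bot, spot_in gives the robot as it stands.
- The arm moves only by the shell command python3 -m handwheel 'ROWS' [OPENING]. ROWS is JSON, a list of rows, each a list of 2 entries, a list of its own where there are three numbers: the shift along the world's x, y, z in mm, then the turn, a rotation vector about the world's x, y, z in rad. In form: [[[x, y, z], [wx, wy, wz]], ...]. A call has 1 to 12 rows; each row shifts and turns the commanded pose from where the row before left it; what a row does not reach is not made up. A row lasts 1/8 s, in which the tool goes at most 62.5 mm and 10.7 degrees, less where a joint would pass 70% of its speed; a pose out of reach is approached as far as the arm can. A call is refused whole if a number of a shift passes 62.5 or a number of a turn 0.188, either way. A call with a gripper value outside its range is refused whole. OPENING is the closure, from 0 (fully open) to 1 (shut), set as the call begins (- or left out, the last holds). The fingers move at their own pace and stop on an object; the grip force is fixed at half the most. Time passes only in rows, so rows that do not move let the fingers close. It gives the time, the measured TCP pose, the force and the opening at its end, in the units of the state.
- get_obs(): the state, without advancing time (a new reading comes with each control period).
- capture(name): name is "side" or "top"; returns a dict with "img" (420x560x3 uint8, red, green, blue), "fx", "fy", "cx", "cy" (pixels), "cam_to_world" (4x4, takes a point from camera to world coordinates). Camera axes: x right, y up, looking along -z (the intrinsics and any distortion apply to the point x, -y, -z); pixel columns grow to the right and rows downward; lengths in mm; the calibration is good to about 2 mm. A picture is of the moment at which its call begins. There is no depth.
- bot.close_job(): hands the job in, once; it reports no verdict.
Trained networks look in the newest picture that a camera, given by its name, has taken for a name from the list of things; names that differ only in an ending like _2 or _b are one class to them, and where a whole thing is asked for, a point or a joint stands for the part that bears it (a point fixed in the world has none). Each returns a list of dicts, best first, with "score" (0 to 1); they miss things now and then, are a little off and sometimes report something else, mostly with a low value. They report only what shows in the picture. A call takes as long as a camera call. They do not tell look-alikes from the thing itself.
- spot_in(thing, camera): "xyz" ([x, y, z] in mm, in the coordinates of the camera as it stood for that picture, good to about 4 mm: the middle of the surface that is visible of it).
The state is a dict: "time": time; "joint_positions": joint angles; "dq": joint speeds; "tau": joint torques, N m; "tool_pos": TCP position; "tcp_rot": TCP orientation; "contact_force": force on the tool from outside, world axes, zero at the start; "moment": the same for the moment, N m; "grip_width": finger opening in mm.
Only numpy, scipy, OpenCV 4.12 (cv2) and the standard library are available. Lean on these libraries where they do the work, as an engineer would, in place of code of your own. Each camera call takes 0.05 s, during which the arm holds its last target. There are 200 camera calls.

## Working session

There is one attempt and no reset: what is moved stays moved. The work goes in short steps, Python scripts to look and compute and a shell command to move; the robot and the scene stay as the last step left them, time stands still between calls to the robot, and variables do not carry over. Pictures are saved under pics/ and viewed, about 8 in all and at most 12, crops included, and the job is handed in when it is done.

```bash
mkdir -p pics; ls
cat > h.py <<'E'
import numpy as np, cv2
from plant import get_obs, capture, bot, spot_in
def snap(cam,fn=None):
    c=capture(cam)
    if fn: cv2.imwrite('pics/'+fn,c['img'][:,:,::-1])
    return c
def w(c,p):
    return (np.array(c['cam_to_world'])@np.r_[p,1])[:3]
def proj(c,P):
    p=np.linalg.inv(np.array(c['cam_to_world']))@np.r_[P,1]
    return c['cx']+c['fx']*p[0]/-p[2], c['cy']+c['fy']*-p[1]/-p[2]
def ray(c,u,v,z):
    T=np.array(c['cam_to_world']); d=T[:3,:3]@np.array([(u-c['cx'])/c['fx'],-(v-c['cy'])/c['fy'],-1]); o=T[:3,3]
    return o+d*(z-o[2])/d[2]
E
python3 - <<'E'
from h import *
o=get_obs(); print(o)
for cam in('top','side'):
    c=snap(cam,cam+'1.png'); print(cam,{k:c[k] for k in c if k!='img'})
    for t in('jig','bronze_block','stop_face','leaf_hinge','leaf_bar','screwdriver','steel_cup','timer','marker'):
        print(t,[(round(r['score'],2),w(c,r['xyz']).round(0).tolist()) for r in spot_in(t,cam)][:3])
E
```

```text
pics
{'time': 0.0, 'joint_positions': array([ 9.90019166e-01,  3.42730886e-01,  1.52501867e+00, -1.98787787e-05,
        1.27538632e+00, -1.45969908e-01]), 'dq': array([ 0.00060508,  0.00021478,  0.00128319, -0.00067066, -0.00013543,
       -0.00114294]), 'tau': array([ 1.23628652e-04, -4.31256759e+01, -2.44217688e+01,  7.16289645e-02,
        5.61873545e-02, -1.03188765e-04]), 'tool_pos': array([220.91321693, 475.84897091, 248.04011924]), 'tcp_rot': array([-3.14006307e+00, -2.05659068e-04,  2.70679105e+00]), 'contact_force': array([-0.67250041, -0.26812003,  0.42490714]), 'moment': array([-0.00061413,  0.05176729, -0.00603931]), 'grip_width': 92.06507818761189}
top {'fx': 420.0338192299871, 'fy': 420.0338192299871, 'cx': 282.1898262983186, 'cy': 209.16600985394834, 'cam_to_world': array([[-2.65134606e-02,  9.84165327e-01, -1.75258794e-01,
         2.53479109e+02],
       [-9.99565589e-01, -2.38432568e-02,  1.73243018e-02,
        -7.36508122e+00],
       [ 1.28712367e-02,  1.75641987e-01,  9.84369963e-01,
         1.10433220e+03],
       [ 0.00000000e+00,  0.00000000e+00,  0.0000000
[... 688 characters left out ...]
02, -3.62101700e-02,
         4.10069163e+02],
       [-5.69310423e-02,  5.38704282e-01, -8.40569184e-01,
        -1.17749867e+03],
       [-2.16682960e-02,  8.41069685e-01,  5.40492618e-01,
         7.95694445e+02],
       [ 0.00000000e+00,  0.00000000e+00,  0.00000000e+00,
         1.00000000e+00]])}
jig [(0.75, [497.0, -138.0, 17.0]), (0.53, [502.0, -123.0, 75.0])]
bronze_block [(0.79, [472.0, -206.0, 21.0]), (0.58, [420.0, 43.0, 15.0])]
stop_face [(0.57, [493.0, -129.0, 21.0])]
leaf_hinge [(0.59, [498.0, -137.0, 20.0])]
leaf_bar [(0.85, [506.0, -122.0, 75.0])]
screwdriver [(0.7, [432.0, 385.0, 12.0])]
steel_cup [(0.77, [388.0, 208.0, 58.0])]
timer []
marker [(0.84, [527.0, -348.0, 8.0])]
```

Run:
```python
import cv2
a=cv2.imread('pics/top1.png');b=cv2.imread('pics/side1.png')
cv2.imwrite('pics/topc.png',cv2.resize(a[60:260,240:480],None,fx=3.2,fy=3,interpolation=cv2.INTER_CUBIC)[:600,:800])
```

```text
(no output)
```

View pics/top1.png

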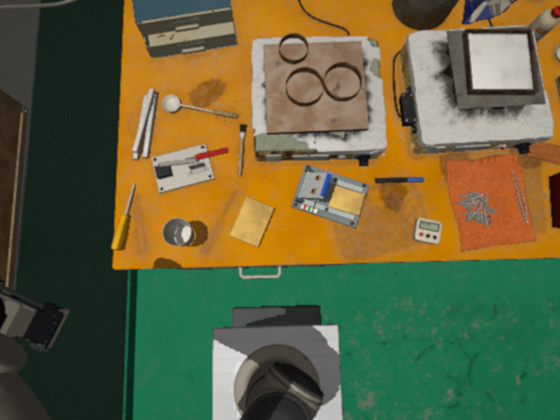

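View pics/side1.png

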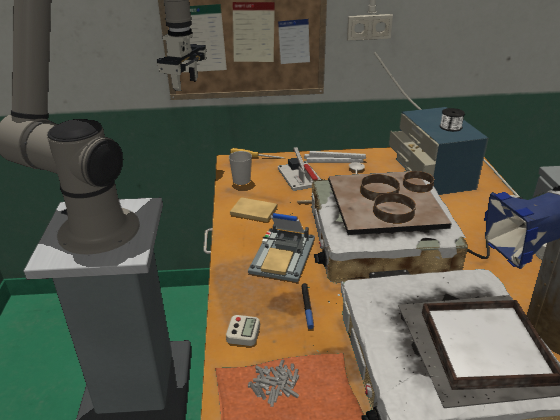

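View pics/topc.png

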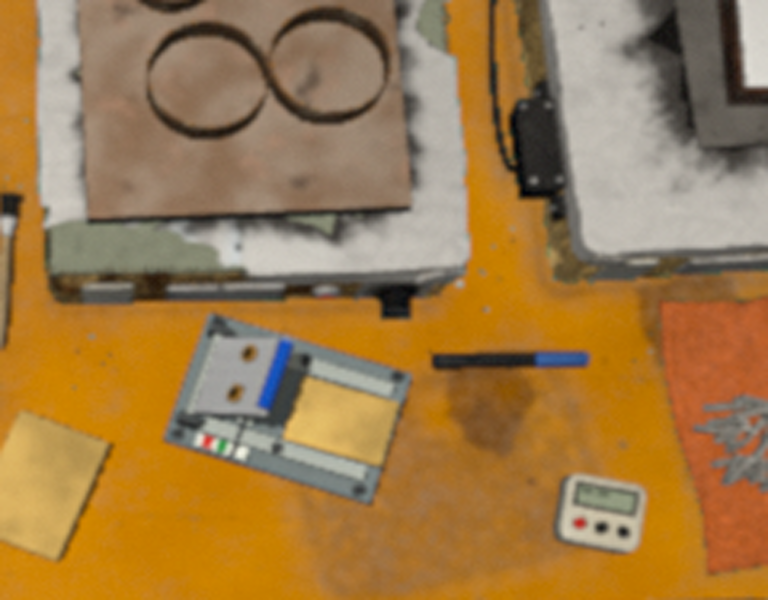

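The top view shows the jig at about (331,195) with the leaf open toward the hinge (upper left), and the gauge facing the robot. The bronze block in the nest is at about (348,201). The bigger lookalike lies on the bench at (252,221). The jig's +x axis therefore points to world +y, slightly +x. Next I fit the jig pose.

```bash
cat > fit.py <<'E'
from h import *
from scipy.optimize import least_squares
ct=capture('top'); cs=capture('side')
px=np.array([(213,316),(411,373),(373,503),(167,440)])/[3.2,3.]+[240,60]
W=np.array([ray(ct,u,v,12) for u,v in px]); print(W.round(1))
J=np.array([(95,-62),(-85,-62),(-85,62),(95,62)])
def T(p,P):
    P=np.atleast_2d(P); c,s=np.cos(p[2]),np.sin(p[2])
    return np.c_[p[0]+c*P[:,0]-s*P[:,1],p[1]+s*P[:,0]+c*P[:,1],P[:,2]]
J3=np.c_[J,[12]*4]
r=least_squares(lambda p:(T(p,J3)-W)[:,:2].ravel(),[480,-135,1.3]); p=r.x
print(p,r.fun.round(1))
# bar
for c,cam in((ct,'top'),(cs,'side')):
    b=w(c,spot_in('leaf_bar',cam)[0]['xyz']) if spot_in('leaf_bar',cam) else None
    if b is not None: 
        d=b[:2]-p[:2];C,S=np.cos(p[2]),np.sin(p[2]);print(cam,'bar jig',C*d[0]+S*d[1],-S*d[0]+C*d[1],b[2])
def bar(a,y,dx=0,dz=0):
    x=88-dx;return (80-x*np.cos(a)+(3+dz)*np.sin(a),y,29+x*np.sin(a)+(3+dz)*np.cos(a))
out=[]
for c,x0,y0,x1,y1 in((ct,280,150,380,240),(cs,235,195,330,290)):
    k=6; im=cv2.resize(c['img'][y0:y1,x0:x1,::-1],None,fx=k,fy=k,interpolation=cv2.INTER_CUBIC)
    def L(pts,col):
        q=np.array([proj(c,P) for P in T(p,pts)]); q=((q+.5-[x0,y0])*k).astype(int)
        cv2.polylines(im,[q],True,col,1)
    L(J3,(0,0,255)); L(np.c_[J,[0]*4],(0,0,128))
    for a in(.7,.85,1.0): L([bar(a,-30),bar(a,30)],{.7:(0,255,0),.85:(255,255,255),1.0:(255,0,255)}[a])
    out.append(im[:540,:600])
cv2.imwrite('pics/ov.png',cv2.resize(np.hstack([np.pad(o,((0,570-o.shape[0]),(0,600-o.shape[1]),(0,0))) for o in out]),None,fx=.66,fy=.66,interpolation=cv2.INTER_AREA))
E
python3 fit.py
```

```text
[[ 566.3  -95.4   12. ]
 [ 509.9 -259.2   12. ]
 [ 393.9 -220.6   12. ]
 [ 454.   -53.2   12. ]]
[ 479.35266557 -161.8436072     1.2318194 ] [ 3.1  2.6 -0.3 -3.4 -1.3 -0.8 -1.6  1.6]
top bar jig 51.004059567049865 -0.7569979587985252 69.08231072242029
side bar jig 44.75820122840471 -8.170911742466386 77.18825155778302
```

View pics/ov.png

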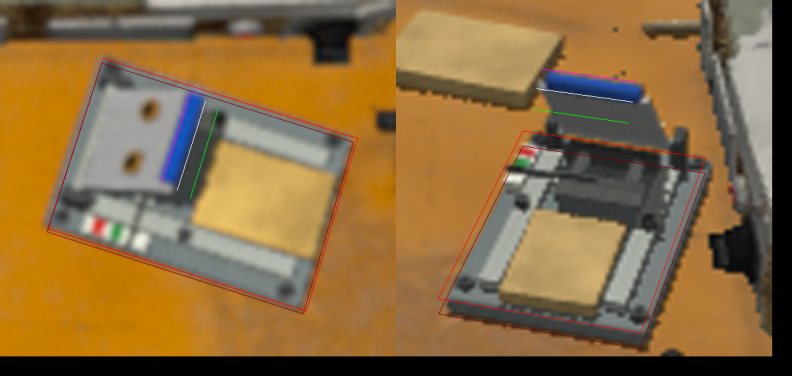

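Run:
```python
from h import *
ct=capture('top')
for n,u,v in(('knob',364,166),('body corner low',384,160),('body corner l',254,160),('front mid top',320,152)):
    print(n,[ray(ct,u,v,z).round().tolist() for z in(0,40,90)])
px,py,th=481,-163,1.232
c,s=np.cos(th),np.sin(th)
for n,x,y,z in(('pushstart',-100,0,0),('body end push',-54,-95,81),('bar.97',80-88*np.cos(.97)+3*np.sin(.97),0,29+88*np.sin(.97)+3*np.cos(.97)),('bar0',-8,0,38),('pushend',-44-9.5,0,0)):
    print(n,px+c*x-s*y,py+s*x+c*y,z)
o=get_obs();print(o['tool_pos'],o['tcp_rot'],o['time'])
# block corners from picture (z=22)
for u,v in((307,379),(404,395),(385,463),(285,440)):
    W=ray(ct,u/3.2+240,v/3+60,22)[:2]-[px-2,py+1.2]; print('blk jig',c*W[0]+s*W[1],-s*W[0]+c*W[1])
```

```text
knob [[564.0, -253.0, 0.0], [553.0, -244.0, 40.0], [539.0, -233.0, 90.0]]
body corner low [[580.0, -309.0, 0.0], [568.0, -298.0, 40.0], [553.0, -284.0, 90.0]]
body corner l [[588.0, 46.0, 0.0], [576.0, 44.0, 40.0], [561.0, 42.0, 90.0]]
front mid top [[607.0, -135.0, 0.0], [594.0, -130.0, 40.0], [578.0, -124.0, 90.0]]
pushstart 447.7647917697941 -257.3155391963321 0
body end push 552.6527497922043 -245.50383898471495 81
bar.97 491.8773181227466 -132.13212889623216 103.28584136726467
bar0 478.34118334158353 -170.54524313570656 38
pushend 463.21916359683985 -213.45881347003765 0
[221.14781188 476.16032936 248.74580285] [3.14153788e+00 1.40777533e-05 2.70678491e+00] 1.35
blk jig 0.3085472354315595 -26.527186351012702
blk jig -80.16456489880224 -37.56046587307911
blk jig -81.96812335259695 25.73439345025309
blk jig 1.8475268566301803 31.547261293291808
```

Block sits at jig x ≈ -82..+2, leaf angle is about 0.97, and the bar top is about 110 mm up. The jaws already lie nearly along jig x, so I'll close them and go above the bar.

```bash
python3 -m handwheel '[[[22,-50,0],[0,0,0.096]],[[22,-50,0],[0,0,0]],[[22,-50,0],[0,0,0]],[[22,-50,0],[0,0,0]],[[22,-50,0],[0,0,0]],[[22,-50,0],[0,0,0]],[[22,-50,0],[0,0,0]],[[22,-50,0],[0,0,0]],[[22,-50,0],[0,0,0]],[[22,-50,0],[0,0,0]],[[22,-50,0],[0,0,0]],[[22,-50,0],[0,0,0]]]' 1
python3 -m handwheel '[[[3,-4,-30],[0,0,0]],[[3,-4,-30],[0,0,0]],[[0,0,-25],[0,0,0]],[[0,0,0],[0,0,0]]]'
```

```text
time: 2.85
tool_pos: [485.7, -125.7, 248.9]
tcp_rot: [3.141, 0.001, 2.802]
contact_force: [0.9, 0.7, -0.6]
grip_width: 0.1
time: 3.35
tool_pos: [490.1, -131.5, 162.2]
tcp_rot: [3.141, -0.004, 2.803]
contact_force: [0.1, 0.4, 0.1]
grip_width: 0.7
```

```bash
cat > crop.py <<'E'
import sys
from h import *
o=[]
for cam,(x0,y0,x1,y1) in(('top',(280,140,380,230)),('side',(235,150,335,300))):
    c=capture(cam)
    if cam=='top': x0,y0,x1,y1=270,130,390,250
    if cam=='side': x0,y0,x1,y1=225,165,345,285
    o.append(cv2.resize(c['img'][y0:y1,x0:x1,::-1],(400,400),interpolation=cv2.INTER_CUBIC))
cv2.imwrite('pics/'+sys.argv[1],np.hstack(o))
E
python3 crop.py s1.png; python3 -m handwheel '[[[0,0,-10],[0,0,0]],[[0,0,-5],[0,0,0]],[[0,0,0],[0,0,0]]]'
```

```text
time: 3.82
tool_pos: [490.9, -131.7, 148.5]
tcp_rot: [3.141, -0.001, 2.803]
contact_force: [0.5, 0.1, 0.5]
grip_width: 0.6
```

View pics/s1.png

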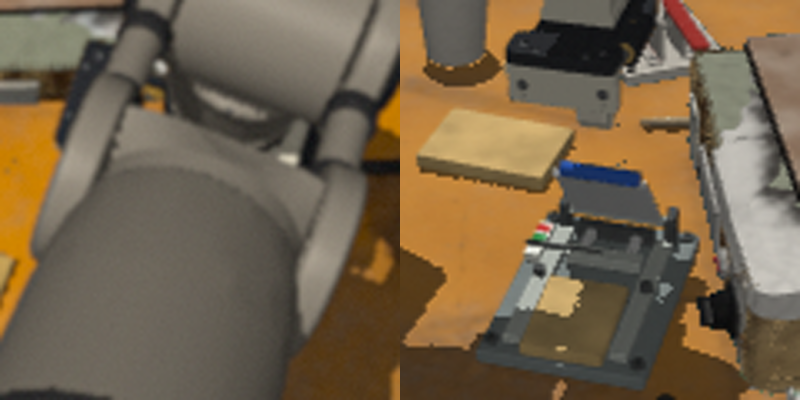

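The top view is blocked by the arm. The side crop shows the fingertip at (597,127), about 34 mm above the bar at (600,172) and in line with it, as predicted. I'll descend carefully.

```bash
python3 -m handwheel '[[[0,0,-4],[0,0,0]],[[0,0,-4],[0,0,0]],[[0,0,-3],[0,0,0]],[[0,0,-2],[0,0,0]],[[0,0,0],[0,0,0]]]'
```

```text
time: 4.45
tool_pos: [491.1, -131.8, 135.6]
tcp_rot: [3.141, -0.0, 2.803]
contact_force: [0.2, -0.7, -1.1]
grip_width: 0.3
```

```bash
python3 -m handwheel '[[[-1,-2,-3],[0,0,0]],[[-1,-2,-3],[0,0,0]],[[-1,-3,-3],[0,0,0]],[[-1,-3,-3],[0,0,0]],[[-1,-3,-3],[0,0,0]],[[0,0,0],[0,0,0]]]'
```

```text
time: 5.2
tool_pos: [485.9, -145.0, 120.5]
tcp_rot: [3.141, -0.0, 2.802]
contact_force: [0.3, -0.2, 0.1]
grip_width: 0.5
```

```bash
python3 crop.py s2.png; python3 -c "
from h import *
c=capture('side');print([(r['score'],w(c,r['xyz']).round(0)) for r in spot_in('leaf_bar','side')]);print(get_obs()['contact_force'])"
```

```text
[(0.85, array([ 513., -116.,   68.])), (0.73, array([ 501., -139.,   19.])), (0.6, array([390., 207.,  56.])), (0.22, array([ 527., -350.,    9.]))]
[-0.09660963 -0.10391828  0.69461542]
```

View pics/s2.png

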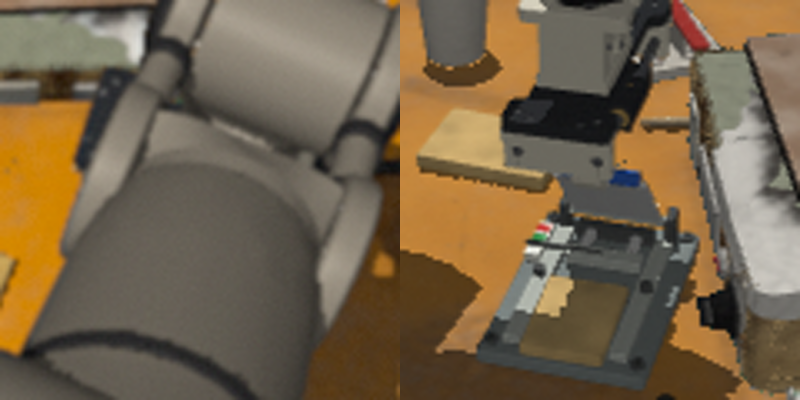

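```bash
python3 -c "
from h import *
c=capture('side')
def q(P): 
    u,v=proj(c,P); return round(400+(u-225)*3.333),round((v-165)*3.333)
t=get_obs()['tool_pos'];print(t)
d=np.array([.333,.943,0]);n=np.array([-.943,.333,0])
print('tip',q(t-[0,0,22]),'tip near edge',q(t-[0,0,22]-19*d),'far',q(t-[0,0,22]+19*d),'bodynear l/r', q(t+[0,0,44]-95*d+37*n),q(t+[0,0,44]-95*d-37*n))
J=lambda x,y,z: np.array([481,-163,0])+x*d+y*n+np.array([0,0,z])
for a in(.8,.9,.97,1.05): print(a,[q(J(80-88*np.cos(a)+3*np.sin(a),y,29+88*np.sin(a)+3*np.cos(a))) for y in(-30,30)])
"
```

```text
[ 486.23113935 -144.77980945  120.87756656]
tip (589, 181) tip near edge (582, 195) far (596, 167) bodynear l/r (497, 168) (606, 184)
0.8 [(632, 191), (552, 179)]
0.9 [(634, 179), (554, 168)]
0.97 [(636, 172), (556, 160)]
1.05 [(638, 163), (558, 152)]
```

The bar hasn't moved (angle about 0.9) and the tip may have passed in front of it. I'll back up over the bar and descend straight.

```bash
python3 -m handwheel '[[[0,0,8],[0,0,0]],[[0,0,10],[0,0,0]],[[2,6,0],[0,0,0]],[[2,6,0],[0,0,0]],[[0,0,-5],[0,0,0]],[[0,0,-3],[0,0,0]],[[0,0,0],[0,0,0]]]'; for i in 1 2 3; do python3 -m handwheel '[[[0,0,-3],[0,0,0]],[[0,0,0],[0,0,0]]]'; done
```

```text
time: 6.32
tool_pos: [489.8, -132.8, 130.2]
tcp_rot: [3.141, -0.001, 2.803]
contact_force: [-0.4, 0.2, -0.6]
grip_width: 0.1
time: 6.58
tool_pos: [490.2, -133.2, 127.8]
tcp_rot: [-3.141, 0.001, 2.803]
contact_force: [-0.8, 0.0, 0.4]
grip_width: 0.7
time: 6.82
tool_pos: [490.1, -134.5, 126.0]
tcp_rot: [-3.139, 0.002, 2.803]
contact_force: [-4.9, -5.9, 9.8]
grip_width: 0.6
time: 7.08
tool_pos: [490.4, -135.3, 123.5]
tcp_rot: [-3.138, 0.003, 2.803]
contact_force: [-5.3, -8.7, 13.4]
grip_width: 0.3
```

Contact is at the bar's end face (force runs along the leaf toward the hinge), so I need to be further toward the hinge.

```bash
python3 -m handwheel '[[[0,0,6],[0,0,0]],[[1,4,6],[0,0,0]],[[2,6,0],[0,0,0]],[[2,6,0],[0,0,0]],[[0,0,-4],[0,0,0]],[[0,0,-3],[0,0,0]],[[0,0,0],[0,0,0]]]'; for i in 1 2 ; do python3 -m handwheel '[[[0,0,-2],[0,0,0]],[[0,0,0],[0,0,0]]]'; done
```

```text
time: 7.95
tool_pos: [494.9, -116.8, 126.2]
tcp_rot: [3.141, -0.001, 2.803]
contact_force: [-1.3, -0.2, 0.5]
grip_width: 0.1
time: 8.2
tool_pos: [495.0, -116.9, 124.6]
tcp_rot: [3.141, -0.0, 2.803]
contact_force: [-0.5, -0.7, -0.7]
grip_width: 0.5
time: 8.45
tool_pos: [495.1, -116.8, 122.6]
tcp_rot: [3.141, -0.0, 2.803]
contact_force: [0.2, 0.0, 0.1]
grip_width: 0.4
```

```bash
python3 -m handwheel '[[[0,0,-3],[0,0,0]],[[-1,-3,0],[0,0,0]],[[-1,-3,0],[0,0,0]],[[0,0,0],[0,0,0]]]'; for i in 1 2 3; do python3 -m handwheel '[[[-1,-3,0],[0,0,0]],[[0,0,0],[0,0,0]]]'; done
```

```text
time: 8.95
tool_pos: [493.1, -123.1, 119.8]
tcp_rot: [3.142, 0.0, 2.802]
contact_force: [-0.4, 0.5, 0.1]
grip_width: 0.6
time: 9.2
tool_pos: [492.1, -126.0, 119.8]
tcp_rot: [3.142, 0.0, 2.803]
contact_force: [0.0, -0.2, -0.7]
grip_width: 0.3
time: 9.45
tool_pos: [491.1, -129.0, 119.8]
tcp_rot: [3.142, 0.0, 2.803]
contact_force: [-0.7, 0.2, -0.2]
grip_width: 0.5
time: 9.7
tool_pos: [490.1, -132.0, 119.8]
tcp_rot: [-3.142, 0.0, 2.803]
contact_force: [-0.3, 0.6, 0.9]
grip_width: 0.3
```

```bash
for i in 1 2 3; do python3 -m handwheel '[[[-1,-3,0],[0,0,0]],[[0,0,0],[0,0,0]]]'|sed -n '2p;4p'; done; python3 -c "
from h import *
c=snap('side','side3.png');print([(r['score'],w(c,r['xyz']).round(0)) for r in spot_in('leaf_bar','side')])
cv2.imwrite('pics/s3.png',cv2.resize(c['img'][185:285,240:340,::-1],(600,600),interpolation=cv2.INTER_CUBIC))"
```

```text
tool_pos: [489.1, -135.1, 119.8]
contact_force: [-0.0, 0.9, 0.7]
tool_pos: [488.1, -138.1, 119.8]
contact_force: [-0.6, -0.2, 0.7]
tool_pos: [487.1, -141.1, 119.8]
contact_force: [0.1, -0.2, 0.3]
[(0.64, array([ 501., -134.,   79.]))]
```

View pics/s3.png

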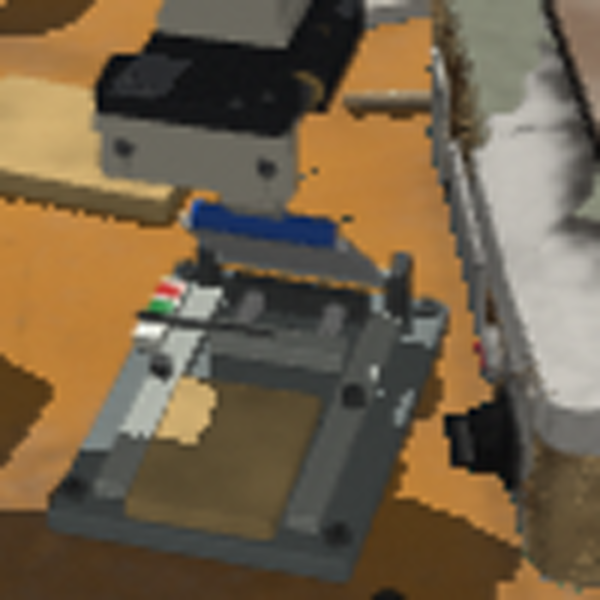

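The leaf is now following: the bar is at (265,224) in the crop, angle about 0.75. I'll continue on the arc.

```bash
python3 -m handwheel '[[[-0.8,-2.2,-2.4],[0,0,0]],[[-0.8,-2.2,-2.4],[0,0,0]],[[-0.8,-2.2,-2.4],[0,0,0]],[[-0.8,-2.2,-2.4],[0,0,0]],[[0,0,0],[0,0,0]]]'
python3 -m handwheel '[[[-0.6,-1.8,-2.7],[0,0,0]],[[-0.6,-1.8,-2.7],[0,0,0]],[[-0.6,-1.8,-2.7],[0,0,0]],[[-0.6,-1.8,-2.7],[0,0,0]],[[0,0,0],[0,0,0]]]'
python3 -m handwheel '[[[-0.5,-1.4,-3],[0,0,0]],[[-0.5,-1.4,-3],[0,0,0]],[[-0.5,-1.4,-3],[0,0,0]],[[-0.5,-1.4,-3],[0,0,0]],[[0,0,0],[0,0,0]]]'
```

```text
time: 11.18
tool_pos: [483.8, -149.6, 109.8]
tcp_rot: [3.141, -0.0, 2.802]
contact_force: [-1.3, -0.2, -0.4]
grip_width: 0.4
time: 11.8
tool_pos: [481.5, -156.8, 99.0]
tcp_rot: [3.141, -0.0, 2.803]
contact_force: [-0.4, 0.2, 0.9]
grip_width: 0.7
time: 12.42
tool_pos: [479.3, -162.4, 87.0]
tcp_rot: [3.141, -0.001, 2.803]
contact_force: [0.4, 0.7, -0.1]
grip_width: 0.4
```

```bash
cat > barang.py <<'E'
from h import *
c=snap('side','side_last.png')
h=cv2.cvtColor(c['img'],cv2.COLOR_RGB2HSV); m=cv2.inRange(h,(105,120,60),(130,255,255)); m[:190]=0;m[290:]=0;m[:,:240]=0;m[:,340:]=0
ys,xs=np.nonzero(m); print(len(xs),xs.min(),xs.max(),ys.min(),ys.max(),xs.mean(),ys.mean())
d=np.array([.333,.943,0]);n=np.array([-.943,.333,0])
J=lambda x,y,z: np.array([481,-163,0])+x*d+y*n+np.array([0,0,z])
for a in(0,.06,.1,.2,.3,.4,.5,.6,.75): print(a,[np.round(proj(c,J(80-88*np.cos(a)+3*np.sin(a),y,29+88*np.sin(a)+3*np.cos(a))),1) for y in(-30,0,30)])
E
python3 barang.py
```

```text
87 270 293 235 241 281.60919540229884 238.35632183908046
0 [array([291.6, 250.1]), array([279.6, 248.2]), array([267.7, 246.4])]
0.06 [array([291.7, 248.3]), array([279.6, 246.4]), array([267.7, 244.6])]
0.1 [array([291.7, 247. ]), array([279.7, 245.2]), array([267.8, 243.3])]
0.2 [array([291.9, 243.8]), array([279.8, 241.9]), array([267.9, 240.1])]
0.3 [array([292.1, 240.3]), array([280. , 238.5]), array([268.1, 236.7])]
0.4 [array([292.5, 236.8]), array([280.4, 234.9]), array([268.4, 233.1])]
0.5 [array([292.9, 233.2]), array([280.8, 231.3]), array([268.8, 229.6])]
0.6 [array([293.4, 229.5]), array([281.3, 227.7]), array([269.3, 225.9])]
0.75 [array([294.3, 224.1]), array([282.2, 222.3]), array([270.2, 220.6])]
```

Leaf angle is about 0.3, following as planned.

```bash
python3 -m handwheel '[[[-0.4,-1,-3.1],[0,0,0]],[[-0.4,-1,-3.1],[0,0,0]],[[-0.4,-1,-3.1],[0,0,0]],[[-0.4,-1,-3.1],[0,0,0]],[[-0.2,-0.6,-3],[0,0,0]],[[-0.2,-0.6,-3],[0,0,0]],[[0,0,-2],[0,0,0]],[[0,0,0],[0,0,0]]]'
for i in 1 2; do python3 -m handwheel '[[[0,0,-1],[0,0,0]],[[0,0,0],[0,0,0]]]';done
```

```text
time: 13.48
tool_pos: [477.4, -167.5, 66.7]
tcp_rot: [3.141, -0.001, 2.803]
contact_force: [0.1, 0.2, -0.0]
grip_width: 0.5
time: 13.72
tool_pos: [477.5, -167.6, 65.9]
tcp_rot: [3.141, -0.0, 2.803]
contact_force: [-0.1, -0.1, -0.1]
grip_width: 0.4
time: 13.98
tool_pos: [477.5, -167.6, 64.9]
tcp_rot: [3.141, 0.0, 2.803]
contact_force: [-0.0, 0.0, 0.1]
grip_width: 0.6
```

```bash
for i in 1 2 3 4; do python3 -m handwheel '[[[0,0,-1],[0,0,0]],[[0,0,0],[0,0,0]]]'|sed -n '2p;4p';done; python3 barang.py|head -3
```

```text
tool_pos: [477.5, -167.6, 63.9]
contact_force: [0.4, 0.4, 0.4]
tool_pos: [477.5, -167.6, 62.9]
contact_force: [-0.2, -0.4, 0.0]
tool_pos: [477.5, -167.6, 61.8]
contact_force: [0.7, -0.6, -0.0]
tool_pos: [477.5, -167.6, 60.9]
contact_force: [-0.9, 0.1, 0.1]
78 269 292 246 251 281.84615384615387 248.4102564102564
0 [array([291.6, 250.1]), array([279.6, 248.2]), array([267.7, 246.4])]
0.06 [array([291.7, 248.3]), array([279.6, 246.4]), array([267.7, 244.6])]
```

```bash
for i in 1 2 3 4; do python3 -m handwheel '[[[0,0,-1],[0,0,0]],[[0,0,0],[0,0,0]]]'|sed -n '2p;4p';done; python3 barang.py|head -1
```

```text
tool_pos: [477.5, -167.7, 60.1]
contact_force: [-0.7, 0.4, 3.4]
tool_pos: [477.6, -167.7, 59.9]
contact_force: [-3.7, 0.1, 10.9]
tool_pos: [477.7, -167.7, 59.6]
contact_force: [-5.2, 2.5, 18.6]
tool_pos: [477.7, -167.7, 59.4]
contact_force: [-7.6, 2.8, 26.1]
72 269 292 246 251 282.0416666666667 248.69444444444446
```

Leaf is firm on its rests at tip height 38 mm, exactly as predicted. I'll lift and check the joints for the wrist turn.

```bash
python3 -m handwheel '[[[0,0,4],[0,0,0]],[[0,0,10],[0,0,0]],[[-4,-12,15],[0,0,0]],[[-4,-12,10],[0,0,0]]]'; python3 barang.py|head -1; python3 -c "
from h import *
o=get_obs();print(o['joint_positions'].round(2),o['tool_pos'],o['time'])
c=np.array([.333,.943]);n=np.array([-.943,.333])
for x in(-110,-95,-54): print(x,np.array([481,-163])+x*c+5*n)"
```

```text
time: 16.58
tool_pos: [469.6, -192.7, 97.1]
tcp_rot: [-3.141, 0.001, 2.803]
contact_force: [0.4, 0.4, 0.2]
grip_width: 0.4
108 269 292 244 251 280.68518518518516 247.77777777777777
[-0.54  0.49  1.77 -0.    0.88 -1.77] [ 469.82676747 -194.38559212   98.11556617] 16.625
-110 [ 439.655 -265.065]
-95 [ 444.65 -250.92]
-54 [ 458.303 -212.257]
```

```bash
python3 -m handwheel '[[[-3.3,-7.9,0],[0,0,-0.1745]],[[-3.3,-7.9,0],[0,0,-0.1745]],[[-3.3,-7.9,0],[0,0,-0.1745]],[[-3.3,-7.9,0],[0,0,-0.1745]],[[-3.3,-7.9,0],[0,0,-0.1745]],[[-3.3,-7.9,0],[0,0,-0.1745]],[[-3.3,-7.9,0],[0,0,-0.1745]],[[-3.3,-7.9,0],[0,0,-0.1745]],[[-3.3,-7.9,0],[0,0,-0.1745]],[[0,0,0],[0,0,0]]]'
python3 -c "
from h import *
c=snap('side','side5.png'); t=get_obs()['tool_pos']; print(proj(c,t-[0,0,22]))
cv2.imwrite('pics/s5.png',cv2.resize(c['img'][160:310,220:370,::-1],(600,600),interpolation=cv2.INTER_CUBIC))"
```

```text
time: 17.88
tool_pos: [439.5, -263.6, 96.0]
tcp_rot: [3.141, 0.0, 1.232]
contact_force: [-0.3, 0.2, -0.1]
grip_width: 0.5
(np.float64(265.2231384901648), np.float64(259.115710028808))
```

View pics/s5.png

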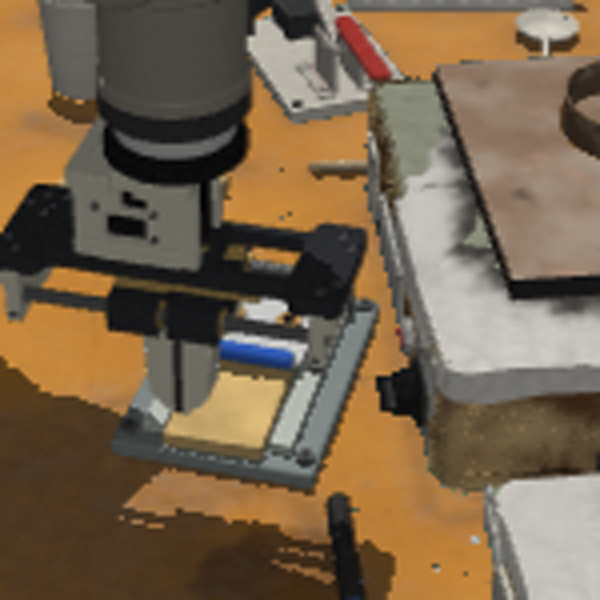

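The view shows the leaf down, fingertip at (185,400), and the block's near end open in front of it; the gripper is clear of the hotplate. I'll lower and advance.

```bash
python3 -m handwheel '[[[0,0,-12],[0,0,0]],[[0,0,-15],[0,0,0]],[[0,0,-15],[0,0,0]],[[0,0,-10],[0,0,0]],[[0,0,-7],[0,0,0]],[[1,2.8,0],[0,0,0]],[[1,2.8,0],[0,0,0]],[[1,2.8,0],[0,0,0]],[[1,2.8,0],[0,0,0]],[[0,0,0],[0,0,0]]]'
for i in 1 2 3 ; do python3 -m handwheel '[[[1,2.8,0],[0,0,0]],[[0,0,0],[0,0,0]]]' |sed -n '2p;4p';done
```

```text
time: 19.18
tool_pos: [444.0, -251.3, 37.1]
tcp_rot: [3.141, 0.0, 1.233]
contact_force: [-0.6, 0.3, -0.2]
grip_width: 0.4
tool_pos: [444.8, -248.6, 36.9]
contact_force: [-0.0, 0.3, 0.5]
tool_pos: [445.8, -245.7, 36.9]
contact_force: [0.1, -0.4, 0.1]
tool_pos: [446.9, -243.0, 36.9]
contact_force: [0.1, 0.9, -0.2]
```

```bash
for i in 1 2 3 ; do python3 -m handwheel '[[[1,2.8,0],[0,0,0]],[[1,2.8,0],[0,0,0]],[[0,0,0],[0,0,0]]]' |sed -n '2p;4p';done
```

```text
tool_pos: [449.0, -237.3, 36.9]
contact_force: [0.6, -0.5, -0.1]
tool_pos: [450.9, -231.5, 36.9]
contact_force: [-0.7, 1.0, 1.4]
tool_pos: [453.0, -226.0, 37.0]
contact_force: [0.4, -0.9, 1.1]
```

```bash
for i in 1 2 3 4; do python3 -m handwheel '[[[0.7,1.9,0],[0,0,0]],[[0,0,0],[0,0,0]]]' |sed -n '2p;4p';done
```

```text
tool_pos: [453.6, -224.3, 36.9]
contact_force: [-0.9, -0.8, -0.6]
tool_pos: [454.3, -222.4, 36.9]
contact_force: [0.4, -0.1, -0.2]
tool_pos: [455.0, -220.5, 36.9]
contact_force: [0.1, -1.2, 0.6]
tool_pos: [455.7, -218.5, 36.9]
contact_force: [-0.1, -0.5, 0.0]
```

```bash
for i in 1 2 3 4 5; do python3 -m handwheel '[[[0.3,0.95,0],[0,0,0]],[[0,0,0],[0,0,0]]]' |sed -n '2p;4p';done
python3 -c "
from h import *
c=capture('side')
cv2.imwrite('pics/s6.png',cv2.resize(c['img'][205:285,225:325,::-1],(750,600),interpolation=cv2.INTER_CUBIC))"
```

```text
tool_pos: [455.9, -217.7, 36.9]
contact_force: [-0.2, -2.5, 0.3]
tool_pos: [456.2, -216.9, 36.9]
contact_force: [-1.1, -2.4, -0.2]
tool_pos: [456.5, -215.9, 36.9]
contact_force: [-2.1, -4.7, 0.8]
tool_pos: [456.7, -215.1, 36.9]
contact_force: [-2.3, -3.9, 0.5]
tool_pos: [457.0, -214.2, 36.9]
contact_force: [-2.2, -5.1, 0.1]
```

View pics/s6.png

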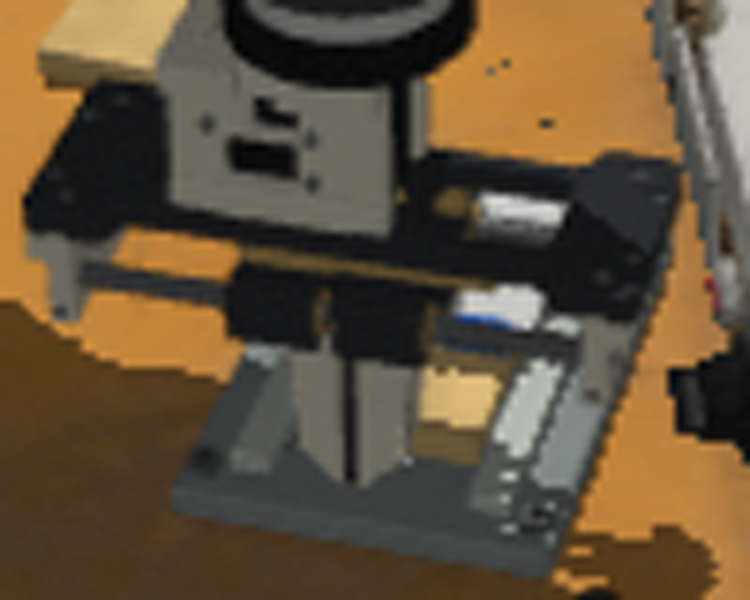

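Force is rising at about 1 N/mm since the stop contact near y = -218, so the stop is in by about 4.5 mm. In the crop the closed fingers (345,470) press the block's near end squarely (block at (455,430)); the gauge is hidden. I'll press about 5.5 mm more.

```bash
for i in 1 2 3 4 5; do python3 -m handwheel '[[[0.4,1.1,0],[0,0,0]],[[0,0,0],[0,0,0]]]' |sed -n '2p;4p';done; python3 -m handwheel '[[[0,0,0],[0,0,0]],[[0,0,0],[0,0,0]],[[0,0,0],[0,0,0]],[[0,0,0],[0,0,0]]]'
python3 -c "
from h import *
import time
F=[]
c=capture('top')
for i in range(8):
    capture('top'); F.append(get_obs()['contact_force'])
F=np.array(F);print(F.mean(0),F.mean(0)[:2]@[.333,.943])
print(proj(c,[481+.333*45-.943*54,-163+.943*45+.333*54,20]))
cv2.imwrite('pics/s7.png',cv2.resize(c['img'][140:240,280:380,::-1],(600,600),interpolation=cv2.INTER_CUBIC))"
```

```text
tool_pos: [457.3, -213.2, 36.9]
contact_force: [-3.0, -5.7, 0.7]
tool_pos: [457.7, -212.3, 37.0]
contact_force: [-3.5, -6.8, -1.0]
tool_pos: [458.0, -211.3, 37.0]
contact_force: [-4.2, -7.2, 0.1]
tool_pos: [458.4, -210.4, 37.0]
contact_force: [-4.7, -8.0, 0.9]
tool_pos: [458.8, -209.5, 37.0]
contact_force: [-5.0, -9.1, -0.4]
time: 25.1
tool_pos: [458.7, -209.5, 37.0]
tcp_rot: [-3.142, 0.001, 1.233]
contact_force: [-5.2, -8.2, 0.1]
grip_width: 0.5
[-4.99923338 -8.94046288  0.22133938] -10.095601215381121
(np.float64(311.195088647555), np.float64(209.02648303103703))
```

View pics/s7.png

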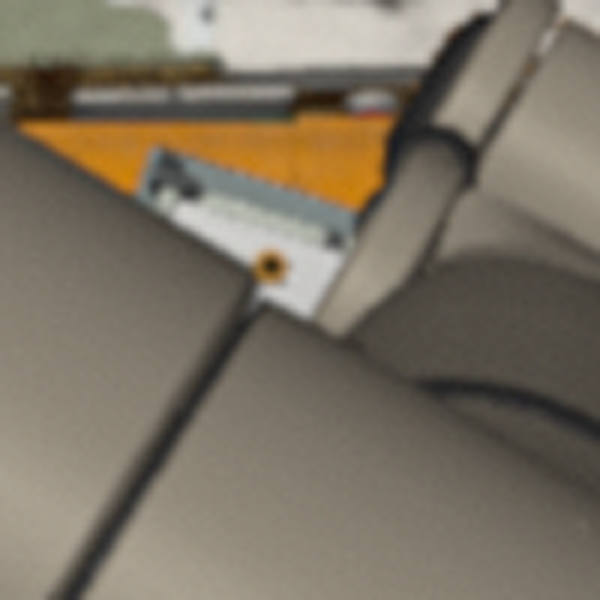

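The gauge is hidden by the arm in both views, so I rely on force (10.1 N, which includes some block friction) and on travel (about 9.4 mm). I'll add about 0.7 mm and hold.

```bash
python3 -m handwheel '[[[0.2,0.6,0],[0,0,0]],[[0,0,0],[0,0,0]],[[0,0,0],[0,0,0]],[[0,0,0],[0,0,0]],[[0,0,0],[0,0,0]],[[0,0,0],[0,0,0]],[[0,0,0],[0,0,0]],[[0,0,0],[0,0,0]],[[0,0,0],[0,0,0]],[[0,0,0],[0,0,0]],[[0,0,0],[0,0,0]],[[0,0,0],[0,0,0]]]'
python3 -m handwheel '[[[0,0,0],[0,0,0]],[[0,0,0],[0,0,0]],[[0,0,0],[0,0,0]],[[0,0,0],[0,0,0]],[[0,0,0],[0,0,0]],[[0,0,0],[0,0,0]],[[0,0,0],[0,0,0]],[[0,0,0],[0,0,0]],[[0,0,0],[0,0,0]],[[0,0,0],[0,0,0]],[[0,0,0],[0,0,0]],[[0,0,0],[0,0,0]]]'
python3 - <<'E'
from h import *
F=[]
for i in range(8): c=capture('side'); F.append(get_obs()['contact_force'])
F=np.mean(F,0); print(F, F[:2]@[.333,.943])
cv2.imwrite('pics/s8.png',cv2.resize(c['img'][205:285,225:325,::-1],(750,600),interpolation=cv2.INTER_CUBIC))
for t in('marker','steel_cup','screwdriver'): print(t,[(round(r['score'],2),w(c,r['xyz']).round()) for r in spot_in(t,'side')][:1])
E
```

```text
time: 27.05
tool_pos: [458.9, -209.0, 36.9]
tcp_rot: [3.142, 0.002, 1.233]
contact_force: [-5.0, -9.8, -0.3]
grip_width: 0.4
time: 28.55
tool_pos: [458.9, -209.0, 37.0]
tcp_rot: [3.142, 0.002, 1.233]
contact_force: [-4.8, -10.0, 0.0]
grip_width: 0.7
[-4.95391701 -9.80961547  0.13983724] -10.900121755714157
marker [(0.76, array([ 526., -351.,   12.]))]
steel_cup [(0.8, array([379., 203.,  42.]))]
screwdriver []
```

View pics/s8.png

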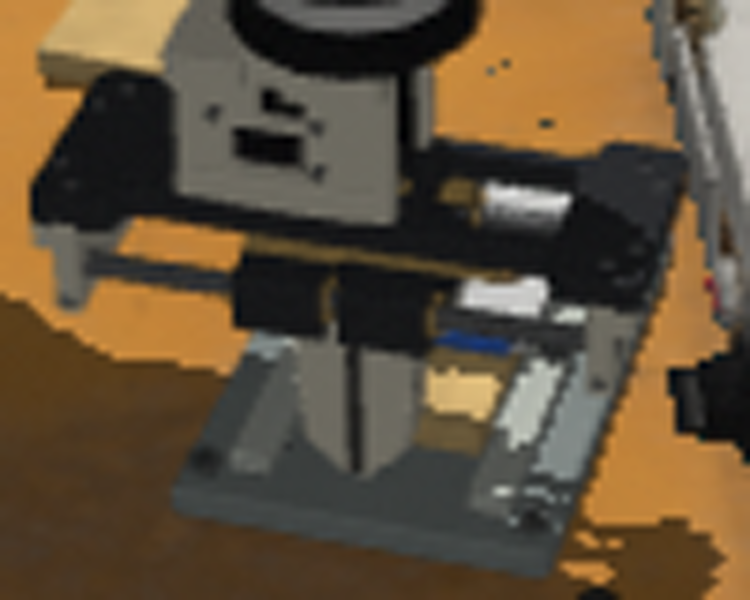

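The block is square against the fingers at (455,425) and the blue bar is down at (475,343). Force is steady at 10.9 N, including about 1 N of friction, and has been held for over 3 s. I'm handing in.

```bash
python3 -c "
from h import *
print(bot.close_job()); print(get_obs()['contact_force'],get_obs()['time'])"
```

```text
the job is handed in; nothing more can be done
None
the job is handed in; nothing more can be done
```

The leaf is down on its rests and the bronze block is pressed against the sprung stop. I handed the job in while still holding, but could not see the gauge pointer to confirm it stands in the middle of the green.

- **Leaf:** I lowered it from about 0.9 rad and pressed until it seated firmly. The bar top stopped at 38 mm, the fully-down height. In the last side view it was still down.
- **Force and travel:** The push was steady at about 10.9 N. I estimate about 1 N of that is block friction. The force rose about 1 N per mm after the stop was met, and the stop is in by about 10 mm.
- **Hold:** The tool pose did not change for over 3 s before hand-in, at about 29 s of the 51 s allowed.
- **Gauge not seen:** The arm and gripper hid the pointer in both cameras, so "middle of the green" rests on force and travel only. The two agree within about 1 mm.
- **Other slips:** My first tries at the leaf missed the bar or hit its end face, with about 17 N at most. When I seated the leaf I pressed to about 27 N.
- **Bystanders:** The marker was found within a few mm of where it started. The cup read about 10 mm off and 16 mm lower, which I put down to spotting error because the arm never came near it. The screwdriver was not detected at the end, and I did not check the timer again. The arm came down near neither.

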